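# Change round the gearbox parts on the status plates

## Task

First free the green plate: lift the steel drive pin off it and put it in the yellow feed cup, head end up. Then change round the three gearbox parts on their coloured status plates, parking one of them on the green plate on the way: the large bronze gear ends on the blue plate, the small bronze gear on the white plate and the grey capacitor canister on the red plate, each the same way up as before and in the middle of its plate. Leave the amber glass jar where it stands.

Things in the scene. Friction and masses are not known exactly. Their poses are not given: they have to be found in the camera images.
- large_gear: Large bronze gear wheel lying flat, 58 mm across the teeth, 22 mm thick, with a ring of six dark holes and a hub 22 mm across rising 6 mm above the top face (28 mm in all). About 0.42 kg. Origin: centre of its underside; z up along its axis. Starts on the white plate.
- small_gear: Small bronze gear wheel lying flat, 38 mm across the teeth, 22 mm thick, no ring of holes, with a hub 22 mm across rising 6 mm above the top face (28 mm in all). About 0.17 kg. Origin: centre of its underside; z up along its axis. Starts on the red plate.
- canister: Grey motor capacitor canister standing upright, 46 mm diameter (47 mm over a thin metal band near the top), body 72 mm tall, black cap with two small brass tabs on top (80 mm in all). About 0.15 kg. Origin: centre of its underside; z up along its axis. Starts on the blue plate.
- drive_pin: Steel drive pin standing upright, shank 18 mm diameter and 72 mm long, above it a round head 26 mm diameter and 13 mm high (85 mm in all). About 0.17 kg. Origin: centre of its foot; z up along the pin towards the head. Starts on the green plate.
- white_plate: White round plate fixed to the bench, 96 mm across, 6 mm thick, flat on top. Origin: centre of its underside, on the bench (z = 0); z up, top face at +6 mm. At the start it carries the large gear; at the end the small gear belongs here.
- red_plate: Red round plate fixed to the bench, 96 mm across, 6 mm thick, flat on top. Origin: centre of its underside, on the bench (z = 0); z up, top face at +6 mm. At the start it carries the small gear; at the end the canister belongs here.
- blue_plate: Blue round plate fixed to the bench, 96 mm across, 6 mm thick, flat on top. Origin: centre of its underside, on the bench (z = 0); z up, top face at +6 mm. At the start it carries the canister; at the end the large gear belongs here.
- green_plate: Green round plate fixed to the bench, 96 mm across, 6 mm thick, flat on top. Origin: centre of its underside, on the bench (z = 0); z up, top face at +6 mm. At the start it carries the drive pin; once that is gone it is the parking place, and it ends up empty.
- feed_cup: Yellow plastic feed cup, open at the top, fixed to the bench, empty: 80 mm across the rim, narrowing to 64 mm at the foot, 55 mm tall, walls 3 mm, inner floor 4 mm above the bench. Origin: centre of its underside, on the bench; z up. A pin let go in it may lean on the rim.
- glass_jar: Amber glass jar with a black lid, 42 mm diameter, 65 mm tall, standing loose among the plates; to be left alone. Origin: centre of its underside; z up.
Things that resemble listed ones, but are neither listed nor needed, are in the scene too. What is shaped like the small_gear but pink or turquoise is not meant.

How it is judged (in metres and radians):
On the way, in this order (a step that is already met when the one before it is completed fails the run):
1. the drive pin is in the yellow cup, head end up, and let go (horizontal distance between drive_pin and feed_cup below 0.036 m and z of drive_pin in the frame of feed_cup below 0.028 m and angle between drive_pin's own z axis and vertical below 1.1 rad and contact force between drive_pin and the fingers below 0.3 N), for 0.2 s.
2. one of the two gears or the canister is parked on the green plate and let go, with the pin still in the cup (horizontal distance between drive_pin and feed_cup below 0.036 m and z of drive_pin in the frame of feed_cup below 0.028 m and angle between drive_pin's own z axis and vertical below 1.1 rad and ((horizontal distance between large_gear and green_plate below 0.03 m and z of large_gear in the frame of green_plate between 0.003 and 0.01 m and angle between large_gear's own z axis and vertical below 0.1 rad and contact force between large_gear and the fingers below 0.3 N) or (horizontal distance between small_gear and green_plate below 0.03 m and z of small_gear in the frame of green_plate between 0.003 and 0.01 m and angle between small_gear's own z axis and vertical below 0.1 rad and contact force between small_gear and the fingers below 0.3 N) or (horizontal distance between canister and green_plate below 0.03 m and z of canister in the frame of green_plate between 0.003 and 0.01 m and angle between canister's own z axis and vertical below 0.1 rad and contact force between canister and the fingers below 0.3 N))), for 0.2 s.
At the end, for the whole second after the job is handed in: The large gear is on the blue plate, the small gear on the white plate and the canister on the red plate, each within 15 mm of the plate's centre, resting on it, upright within 0.1 rad and at rest; the drive pin is in the yellow cup, foot down, and at rest; the green plate is empty (horizontal distance between large_gear and blue_plate below 0.015 m and z of large_gear in the frame of blue_plate between 0.003 and 0.01 m and angle between each of large_gear, small_gear, canister's own z axis and vertical below 0.1 rad and linear speed of each of large_gear, small_gear, canister, drive_pin below 0.02 m/s and angular speed of each of large_gear, small_gear, canister, drive_pin below 0.3 rad/s and horizontal distance between small_gear and white_plate below 0.015 m and z of small_gear in the frame of white_plate between 0.003 and 0.01 m and horizontal distance between canister and red_plate below 0.015 m and z of canister in the frame of red_plate between 0.003 and 0.01 m and horizontal distance between drive_pin and feed_cup below 0.036 m and z of drive_pin in the frame of feed_cup below 0.028 m and angle between drive_pin's own z axis and vertical below 1.1 rad); the robot touches nothing.
It fails at once if the glass jar is pushed more than 15 mm or tipped (distance of glass_jar from where it was at the start of the episode above 0.015 m or angle between glass_jar's own z axis and vertical above 0.3 rad).
It also fails if it takes over 138 s, if anything falls off the work surface, if the arm or the gripper's body presses on something with over 40 N, if the wrist force passes 120 N, or if a joint passes its speed limit or range.

## Robot

A 6-joint arm with a two-finger parallel gripper is mounted at the origin on the work surface. World frame = base frame: x ahead of the robot, y to its left, z up, the work surface at z = 0. Lengths are in mm, angles in degrees, forces in N, time in s.
With the tool pointing down it reaches from about 275 to 725 mm from the base axis. Payload 15.9 kg.
Tool frame: the origin (TCP) lies on the centre line of the jaws, within the pads' length; the fingertips stand 19 mm ahead of it and the grasp point (between the pads) is the TCP; z points along the fingers, y is the line along which they close (so a half turn about z gives the same grasp; the last joint's range is limited). The gripper opens to 85 mm and grips with 20 to 120 N. Pads are 22 mm wide; open, the fingers measure 114 mm over their backs; the gripper's body (76 mm by 85 mm) begins 54 mm behind the grasp point. The pads swing forward as they close: fully open they stand 13 mm farther back than shut.
Start: joints at [70.703, 12.198, -1.971, 75.831, 0, 90], TCP at [165.228, 471.895, 250.306] pointing down, gripper open.
Joint ranges: [-170.91, 170.91], [-42.67, 98.43], [-65.05, 77.54], [-120.47, 116.71], [-90, 82.35], [-180, 180]. Speed limits (degrees/s): [108.29, 108.29, 136.94, 147.25, 180, 180].

## Interface

Orientations are given as [roll, pitch, yaw] about the fixed x, y, z axes, in that order (R = Rz(yaw) Ry(pitch) Rx(roll)).
In Python, from rig import arm, cams gives the robot as it stands. The module is installed in compiled form; this text tells all that it offers.
- The arm moves only by the shell command python3 -m inch 'ROWS' [FORCE]. ROWS is a JSON object of lists of equal length, an entry for each row: "fingers": the finger opening in mm, from 0 to 85.4; "xyz": the shift along the tool's x, y, z normalised to -1 to 1, where 1 is 0.15 m, a list of three; "yaw": the turn about the tool's z normalised to -1 to 1, where 1 is 90 degrees. In form: {"fingers": [fingers, ...], "xyz": [[tx, ty, tz], ...], "yaw": [yaw, ...]}. A call has 1 to 8 rows; each row is the pose to reach, as a shift and turn from the pose commanded when the call began, along the tool's axes at that moment; what a row does not reach only later rows make up. A row lasts 1/8 s, in which the tool goes at most 62.5 mm and 10.7 degrees, less where a joint would pass 70% of its speed; a pose out of reach is approached as far as the arm can. A call with a number of a shift or a turn outside -1 to 1 is refused whole. A call with a gripper value outside its range is refused whole. The fingers move at their own pace and stop on an object; FORCE is the grip in N (left out, the last holds). Time passes only in rows, so rows that repeat a pose let the fingers close. It gives the time, the measured TCP pose, the force, the opening and the grip force at its end, in the units of the state.
- arm.state(): the state, without advancing time (a new reading comes with each control period).
- cams.grab_frame(name): name is "scene" or "side" or "wrist"; returns the picture (480x640x3 uint8, blue, green, red); there is no depth.
- cams.calibration(name): a dict with "intrinsics" (3x3 intrinsics, pixels), "position" and "attitude" of the camera in the world. Camera axes: x right, y up, looking along -z (the intrinsics and any distortion apply to the point x, -y, -z); pixel columns grow to the right and rows downward; lengths in mm; the calibration is good to about 2 mm. A picture is of the moment at which its call begins: read the wrist's pose just before it. calibration takes no time and is no camera call; for the wrist camera it gives the pose at the moment of the call.
- arm.close_job(): hands the job in; it is judged then, once.
The state is a dict: "t": time; "q": joint angles; "joint_vel": joint speeds; "joint_torque": joint torques, N m; "tool_pos": TCP position; "tool_rot": TCP orientation; "force": force on the tool from outside, world axes, zero at the start; "wrist_torque": the same for the moment, N m; "gripper_width": finger opening in mm; "finger_force": force on a finger pad.
Only numpy, scipy, OpenCV 4.12 (cv2) and the standard library are available. Lean on these libraries where they do the work, as an engineer would, in place of code of your own. Each camera call takes 0.05 s, during which the arm holds its last target. There are 200 camera calls.

## Working session

There is one attempt and no reset: what is moved stays moved. The work goes in short steps, Python scripts to look and compute and a shell command to move; the robot and the scene stay as the last step left them, time stands still between calls to the robot, and variables do not carry over. Pictures are saved under pics/ and viewed, at most 14 in all, crops included, and the job is handed in when it is done.

```bash
mkdir -p pics
python3 - <<'E'
from rig import arm,cams
import cv2
for n in("scene","side","wrist"):
    c=cams.calibration(n);print(n,c)
    cv2.imwrite(f"pics/{n}0.png",cams.grab_frame(n))
print(arm.state())
E
```

```text
scene {'intrinsics': array([[538.48625668,   0.        , 326.13611108],
       [  0.        , 538.48625668, 244.70114599],
       [  0.        ,   0.        ,   1.        ]]), 'position': array([1277.89496784,  178.51779742,  764.0889953 ]), 'attitude': array([ 48.63824394,  -0.46595527, 103.27528472])}
side {'intrinsics': array([[454.56754711,   0.        , 323.43612079],
       [  0.        , 454.56754711, 237.40001762],
       [  0.        ,   0.        ,   1.        ]]), 'position': array([459.69392417, 536.9934746 , 698.8056548 ]), 'attitude': array([  37.52426084,   -0.79767203, -173.18828508])}
wrist {'intrinsics': array([[365.98050203,   0.        , 312.86534589],
       [  0.        , 365.98050203, 244.03306574],
       [  0.        ,   0.        ,   1.        ]]), 'position': array([ 88.70826009, 498.55014799, 373.41452709]), 'attitude': array([-18.21160754,   0.10604815,  70.73763931])}
{'t': 0.15, 'q': array([ 7.07034067e+01,  1.22157773e+01, -1.99778219e+00,  7.58325080e+01,
        4.59740699e-04,  9.00008600e+01]), 'joint_vel': array([-0.04095661, -0.13600118, -0.00723081, -0.03954637,  0.01297301,
       -0.06500832]), 'joint_torque': array([-3.47181322e-04, -6.86406255e+01,  4.87249267e+01,  1.29803951e-02,
       -6.74858074e-05,  7.84755599e-06]), 'tool_pos': array([165.14646303, 471.68137529, 249.96731675]), 'tool_rot': array([-1.79953933e+02, -4.59049056e-04,  1.60702546e+02]), 'force': array([-0.66461963,  0.2259649 , -0.64664707]), 'wrist_torque': array([-0.00551336, -0.0196563 ,  0.00552114]), 'finger_force': 0.0, 'gripper_width': 85.24539891333994}
```

View pics/scene0.png

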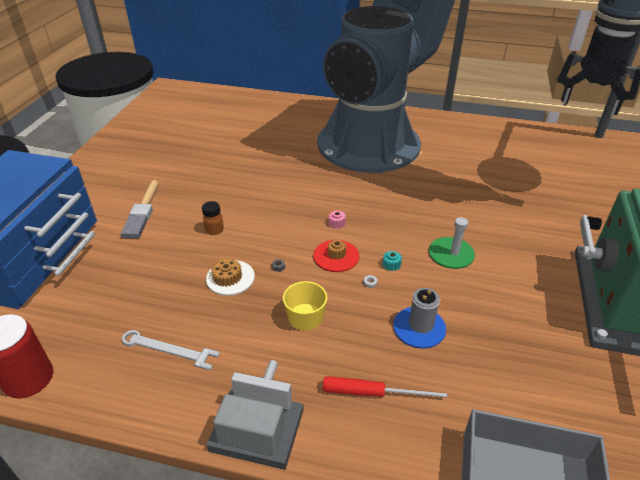

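View pics/side0.png

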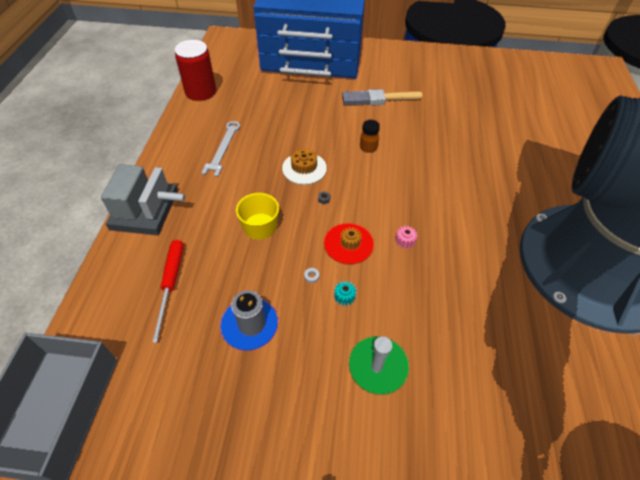

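The scene view shows red (337,255), white (230,277), green (452,252) and blue (419,327) plates, and the cup at (305,305). The side view shows white (304,168), red (349,243), green (379,364), blue (249,323) and the cup at (259,216). Next I'll segment the plates and rectify patches at known heights.

```bash
cat > h.py <<'E'
import numpy as np,cv2
from scipy.spatial.transform import Rotation as R
def P(c):
    Rw=R.from_euler('xyz',c['attitude'],degrees=True).as_matrix()
    A=np.diag([1,-1,-1])@Rw.T
    return c['intrinsics']@np.c_[A,-A@c['position']]
def H(c,z):  # plane z -> pixel homography (x,y,1)
    p=P(c);return np.c_[p[:,0],p[:,1],p[:,2]*z+p[:,3]]
def un(c,uv,z): return cv2.perspectiveTransform(np.float64(uv).reshape(-1,1,2),np.linalg.inv(H(c,z))).reshape(-1,2)
def pj(c,xyz):
    q=np.c_[np.atleast_2d(xyz),np.ones(len(np.atleast_2d(xyz)))]@P(c).T;return q[:,:2]/q[:,2:]
def rect(img,c,z,ctr,half=60,s=2):  # top view: right=-y, up=+x (as from the base looking ahead)
    n=2*half*s
    M=np.array([[0,-1/s,ctr[0]+half],[-1/s,0,ctr[1]+half],[0,0,1]])
    return cv2.warpPerspective(img,H(c,z)@M,(n,n),flags=cv2.INTER_LINEAR|cv2.WARP_INVERSE_MAP)
E
python3 - <<'E'
from h import *;from rig import cams
seeds={'red':((337,262),(340,255)),'white':((245,283),(300,180)),'green':((440,255),(365,375)),'blue':((410,335),(245,340)),'cup':((305,318),(259,230))}
hue={'red':(0,0),'green':0,'blue':0}
for k,s in seeds.items():
  for n,uv in zip(("scene","side"),s):
    im=cv2.imread(f"pics/{n}0.png");c=cams.calibration(n)
    hsv=cv2.cvtColor(im,cv2.COLOR_BGR2HSV).astype(int)
    h,S,V=hsv[...,0],hsv[...,1],hsv[...,2]
    m={'red':((h<5)|(h>174))&(S>180)&(V>110),'white':(S<50)&(V>150),'green':(abs(h-65)<15)&(S>130),'blue':(abs(h-115)<10)&(S>180)&(V>90),'cup':(abs(h-28)<5)&(S>150)}[k].astype('uint8')
    _,l=cv2.connectedComponents(m)
    y,x=np.mgrid[:480,:640];w=(np.hypot(x-uv[0],y-uv[1])<70)&(m>0)
    d=np.where(w,np.hypot(x-uv[0],y-uv[1]),1e9);j=np.unravel_index(d.argmin(),d.shape)
    pts=np.argwhere(l==l[j])[:,::-1]
    hull=cv2.convexHull(pts.astype(np.int32)).reshape(-1,2)
    z=5 if k!='cup' else 55
    g=un(c,hull,z)
    (cx,cy),r=cv2.minEnclosingCircle(g.astype(np.float32))
    print(k,n,len(pts),np.round([cx,cy,r],1))
E
```

```text
red scene 838 [464.   13.9  49.2]
red side 1140 [464.7  13.   47.8]
white scene 681 [ 577.3 -176.3   49. ]
white side 588 [ 577.6 -177.8   48.3]
green scene 902 [396.9 247.8  47.8]
green side 2138 [396.6 247.   47.2]
blue scene 1011 [616.7 202.6  47.4]
blue side 1219 [615.8 202.4  46.6]
cup scene 1646 [6.559e+02 6.000e-01 5.730e+01]
cup side 1519 [637.2   7.9  56. ]
```

Run:
```python
from h import *;from rig import cams
items=[((577.5,-177),28),((464,13.5),28),((616,202.5),86),((396.8,247.5),91),((645,5),55)]
rows=[]
for n in("scene","side"):
    im=cv2.imread(f"pics/{n}0.png");c=cams.calibration(n);r=[]
    for ctr,z in items:
        a=rect(im,c,z,ctr,40,2)
        for t in range(0,160,20): a[t,::4]=255;a[::4,t]=255
        cv2.line(a,(80,0),(80,159),(255,0,255),1);cv2.line(a,(0,80),(159,80),(255,0,255),1)
        r.append(a)
    rows.append(np.hstack(r))
cv2.imwrite("pics/mos.png",np.vstack(rows))
```

```text
(no output)
```

View pics/mos.png

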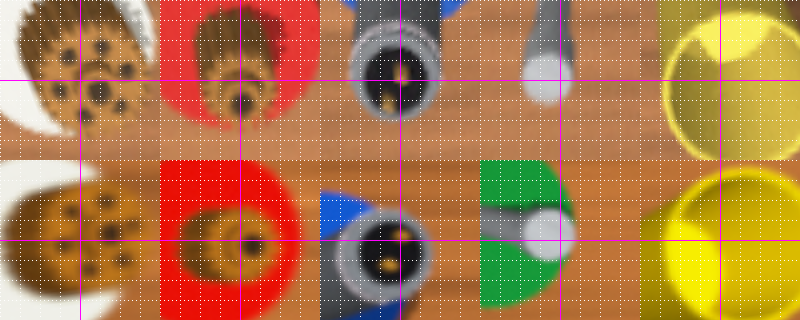

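```bash
python3 - <<'E'
from h import *;from rig import cams
for k,a,b,z in[('pink',(337,219),(406,237),14),('teal',(392,261),(345,292),14),('jarbase',(213,232),(370,149),0),('jarmid',(212,218),(370,137),32),('vise',(270,375),(170,195),40)]:
    print(k,un(cams.calibration('scene'),[a],z).round(),un(cams.calibration('side'),[b],z).round())
E
python3 -m inch '{"fingers":[60,60,60,60],"xyz":[[0,0,0],[0,0,0],[0,0,0],[0,0,0]],"yaw":[-0.107,-0.2145,-0.2145,-0.2145]}' 40
python3 -c "
from rig import arm;print(arm.state()['q'].round(2))"
```

```text
pink [[357.  -8.]] [[357.  -8.]]
teal [[464. 131.]] [[461. 128.]]
jarbase [[ 450. -266.]] [[ 438. -264.]]
jarmid [[ 441. -268.]] [[ 442. -267.]]
vise [[803. -19.]] [[821. -32.]]
t: 0.65
tool_pos: [165.2, 471.8, 250.2]
tool_rot: [-180.0, -0.0, 179.8]
force: [-0.3, 0.0, 0.3]
gripper_width: 60.3
finger_force: 0.0
[70.7  12.2  -1.98 75.83  0.   70.92]
```

```bash
python3 -m inch '{"fingers":[60,60,60,60,60],"xyz":[[-0.3,-0.3,0],[-0.6,-0.6,0.1],[-0.9,-0.9,0.2],[-1,-1,0.2],[-1,-1,0.2]],"yaw":[0,0,0,0,0]}'
python3 -m inch '{"fingers":[60,60,60,60,60],"xyz":[[-0.3,-0.25,0.1],[-0.554,-0.456,0.3],[-0.554,-0.456,0.333],[-0.554,-0.456,0.333],[-0.554,-0.456,0.333]],"yaw":[0,0,0,0,0]}'
python3 - <<'E'
from rig import cams;from h import *
c=cams.calibration("wrist");im=cams.grab_frame("wrist");cv2.imwrite("pics/w1.png",im)
print(pj(c,[[398.3,253.5,91],[398.3,253.5,6]]),c['position'])
E
```

```text
t: 1.27
tool_pos: [316.3, 320.6, 220.2]
tool_rot: [-180.0, -0.0, 179.7]
force: [-0.3, 0.2, -0.1]
gripper_width: 60.1
finger_force: 0.0
t: 1.9
tool_pos: [397.9, 254.6, 171.1]
tool_rot: [180.0, 0.0, -179.9]
force: [0.5, -0.1, -0.1]
gripper_width: 59.8
finger_force: 0.0
[[310.63775756 266.85441201]
 [311.22342083 228.20021274]] [316.8379952  254.66330531 294.57218158]
```

View pics/w1.png

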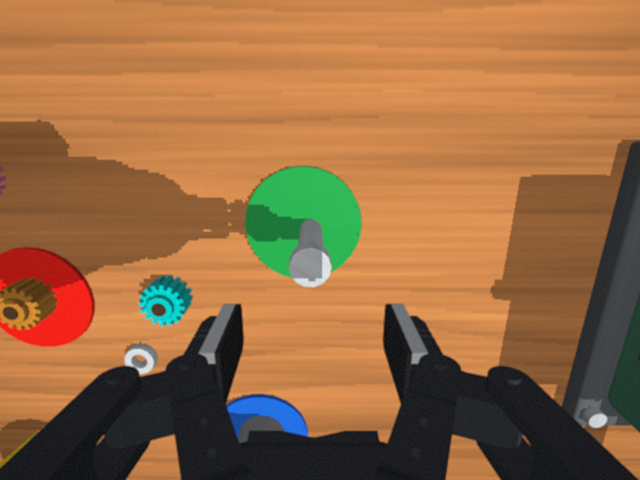

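The wrist view shows the pin head at (310,267), which matches the projection (310.6,266.9). I'll descend and grip.

```bash
python3 -m inch '{"fingers":[60,60,60,60,15,15,15,15],"xyz":[[0,0,0.35],[0,0,0.65],[0,0,0.762],[0,0,0.762],[0,0,0.762],[0,0,0.762],[0,0,0.762],[0,0,0.762]],"yaw":[0,0,0,0,0,0,0,0]}' 50
python3 -m inch '{"fingers":[10,10,10,10,10,10],"xyz":[[0,0,0],[0,0,-0.2],[0,0,-0.5],[0,0,-0.8],[0,0,-0.8],[0,0,-0.8]],"yaw":[0,0,0,0,0,0]}'
```

```text
t: 2.95
tool_pos: [399.2, 254.1, 57.1]
tool_rot: [179.9, 0.1, -180.0]
force: [-0.1, -0.2, 8.3]
gripper_width: 20.7
finger_force: 48.4
t: 3.7
tool_pos: [398.2, 253.4, 175.7]
tool_rot: [-180.0, -0.0, -180.0]
force: [-0.8, 0.5, -1.1]
gripper_width: 20.9
finger_force: 49.1
```

```bash
python3 -m inch '{"fingers":[10,10,10,10,10,10],"xyz":[[-0.15,-0.16,0],[-0.35,-0.38,0],[-0.55,-0.6,0],[-0.75,-0.81,0],[-0.806,-0.87,0],[-0.806,-0.87,0]],"yaw":[0,0,0,0,0,0]}'
python3 -m inch '{"fingers":[10,10,10,10,10,10,10],"xyz":[[-0.15,-0.16,0],[-0.35,-0.38,0],[-0.55,-0.6,0],[-0.75,-0.81,0],[-0.806,-0.87,0],[-0.806,-0.87,0],[-0.806,-0.87,0]],"yaw":[0,0,0,0,0,0,0]}'
python3 - <<'E'
from rig import cams,arm;from h import *
print(arm.state()['tool_pos'])
r=[]
for n in("scene","side"):
    c=cams.calibration(n);im=cams.grab_frame(n)
    p=pj(c,[[640,-7.5,100]])[0].astype(int);a=im[p[1]-110:p[1]+110,p[0]-100:p[0]+100].copy()
    t=np.linspace(0,2*np.pi,60)
    for q in pj(c,np.c_[640+40*np.cos(t),-7.5+40*np.sin(t),0*t+55]).astype(int): 
        cv2.circle(a,(int(q[0]-p[0]+100),int(q[1]-p[1]+110)),0,(255,0,255),-1)
    r.append(cv2.resize(a,None,fx=2,fy=2))
cv2.imwrite("pics/c1.png",np.hstack(r))
E
```

```text
t: 4.45
tool_pos: [518.9, 122.6, 174.9]
tool_rot: [-180.0, -0.1, 179.9]
force: [-0.4, 0.2, -1.6]
gripper_width: 20.9
finger_force: 49.1
t: 5.32
tool_pos: [639.4, -6.1, 176.1]
tool_rot: [180.0, -0.0, -179.9]
force: [-0.8, 1.5, -1.2]
gripper_width: 20.8
finger_force: 49.2
[639.38390048  -6.05291382 176.05957289]
```

View pics/c1.png

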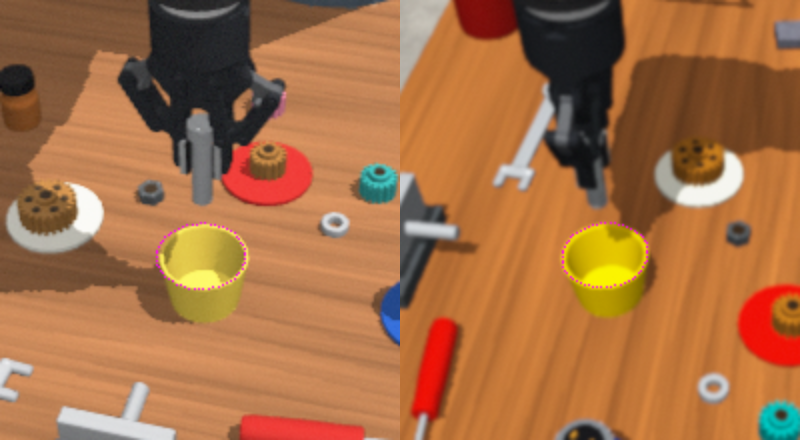

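The pin hangs upright above the cup, and the predicted rim circle (magenta) lies on the real rim (left panel about (203,257), right about (606,255)). I'll lower it in and release.

```bash
python3 -m inch '{"fingers":[10,10,10,10,10,10,38,38],"xyz":[[0,0,0.2],[0,0,0.4],[0,0,0.6],[0,0,0.735],[0,0,0.735],[0,0,0.735],[0,0,0.735],[0,0,0.735]],"yaw":[0,0,0,0,0,0,0,0]}'
python3 -m inch '{"fingers":[40,40,40,40,40,60,60],"xyz":[[0,0,0],[0,0,-0.1],[0,0,-0.3],[0,0,-0.5],[0,0,-0.8],[0,0,-0.8],[0,0,-0.8]],"yaw":[0,0,0,0,0,0,0]}'
python3 - <<'E'
from rig import cams,arm;from h import *
r=[]
for n in("scene","side"):
    c=cams.calibration(n);im=cams.grab_frame(n)
    p=pj(c,[[640,-7.5,60]])[0].astype(int);r.append(cv2.resize(im[p[1]-80:p[1]+80,p[0]-80:p[0]+80],None,fx=2,fy=2))
cv2.imwrite("pics/c2.png",np.hstack(r))
E
```

```text
t: 6.42
tool_pos: [640.7, -7.4, 66.7]
tool_rot: [180.0, 0.1, -180.0]
force: [0.0, -0.1, -0.4]
gripper_width: 38.0
finger_force: 0.0
t: 7.3
tool_pos: [640.2, -7.5, 186.3]
tool_rot: [-180.0, 0.0, -180.0]
force: [-0.3, 0.0, 0.3]
gripper_width: 60.1
finger_force: 0.0
```

View pics/c2.png

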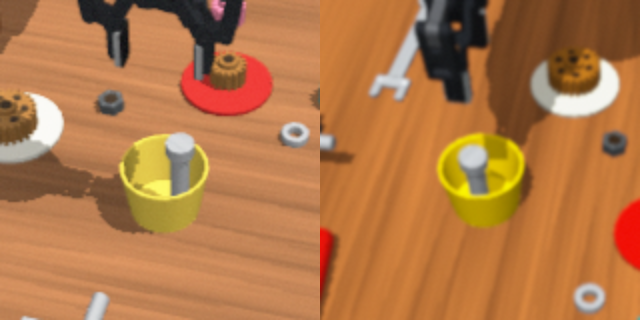

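The pin is in the cup, head up (panels about (180,150) and (473,158)). On to the small gear.

```bash
python3 -m inch '{"fingers":[60,60,60,60],"xyz":[[0.3,0.03,0],[0.6,0.068,0],[0.6,0.068,0],[0.6,0.068,0]],"yaw":[0,0,0,0]}'
python3 -m inch '{"fingers":[60,60,60,60,60],"xyz":[[0.3,0.03,0],[0.6,0.068,0.1],[0.6,0.068,0.105],[0.6,0.068,0.105],[0.6,0.068,0.105]],"yaw":[0,0,0,0,0]}'
python3 - <<'E'
from rig import cams,arm;from h import *
c=cams.calibration("wrist");im=cams.grab_frame("wrist")
for z,g in((34,11),(28,19)):
    t=np.linspace(0,6.28,40)
    for q in pj(c,np.c_[460+g*np.cos(t),13+g*np.sin(t),0*t+z]): cv2.circle(im,(int(q[0]),int(q[1])),0,(255,0,255),-1)
cv2.imwrite("pics/w2.png",im[200:360,220:420].repeat(3,0).repeat(3,1))
E
```

```text
t: 7.9
tool_pos: [550.4, 2.7, 185.7]
tool_rot: [-180.0, 0.0, -180.0]
force: [0.1, -0.6, -0.3]
gripper_width: 60.0
finger_force: 0.0
t: 8.52
tool_pos: [461.8, 12.8, 170.4]
tool_rot: [180.0, 0.1, 180.0]
force: [0.1, 0.0, 0.6]
gripper_width: 59.9
finger_force: 0.0
```

View pics/w2.png

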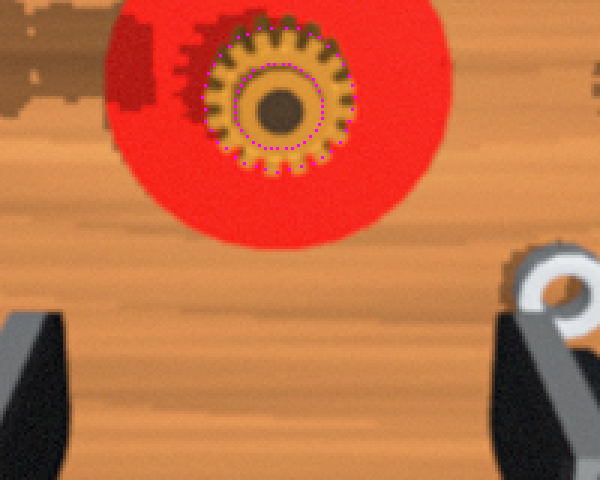

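Prediction overlays the gear hub and teeth (crop centre about (280,109)) to within about 1 mm. Gripping it.

```bash
python3 -m inch '{"fingers":[60,60,60,60,60,30,30,30],"xyz":[[0,0,0.3],[0,0,0.6],[0,0,0.85],[0,0,0.947],[0,0,0.947],[0,0,0.947],[0,0,0.947],[0,0,0.947]],"yaw":[0,0,0,0,0,0,0,0]}' 50
python3 -m inch '{"fingers":[25,25,25,25,25,25,25],"xyz":[[0,0,0],[0,0,0],[0,0,-0.2],[0,0,-0.5],[0,0,-0.8],[0,0,-0.947],[0,0,-0.947]],"yaw":[0,0,0,0,0,0,0]}'
```

```text
t: 9.57
tool_pos: [461.4, 13.0, 29.6]
tool_rot: [180.0, 0.2, -180.0]
force: [-1.7, -0.4, 8.2]
gripper_width: 36.1
finger_force: 49.0
t: 10.45
tool_pos: [461.5, 13.0, 172.3]
tool_rot: [180.0, 0.3, -180.0]
force: [-0.6, -0.5, -2.2]
gripper_width: 35.9
finger_force: 50.9
```

```bash
python3 -m inch '{"fingers":[25,25,25,25,25],"xyz":[[0.05,0.2,0],[0.13,0.5,0],[0.2,0.75,0],[0.211,0.782,0],[0.211,0.782,0]],"yaw":[0,0,0,0,0]}'
python3 -m inch '{"fingers":[25,25,25,25,25,25],"xyz":[[0.05,0.2,0],[0.13,0.5,0],[0.2,0.75,0],[0.211,0.782,0],[0.211,0.782,0],[0.211,0.782,0]],"yaw":[0,0,0,0,0,0]}'
python3 -m inch '{"fingers":[25,25,25,25,25,25,60,60],"xyz":[[0,0,0.3],[0,0,0.55],[0,0,0.75],[0,0,0.88],[0,0,0.943],[0,0,0.943],[0,0,0.943],[0,0,0.943]],"yaw":[0,0,0,0,0,0,0,0]}'
python3 -m inch '{"fingers":[60,60,60,60,60,60],"xyz":[[0,0,0],[0,0,-0.1],[0,0,-0.4],[0,0,-0.8],[0,0,-0.943],[0,0,-0.943]],"yaw":[0,0,0,0,0,0]}'
python3 - <<'E'
from rig import cams,arm;from h import *
c=cams.calibration("wrist");im=cams.grab_frame("wrist");print(arm.state()['tool_pos'])
for z,g in((34,11),(28,19),(6,48)):
    t=np.linspace(0,6.28,60)
    for q in pj(c,np.c_[396.8+g*np.cos(t),247.5+g*np.sin(t),0*t+z]): cv2.circle(im,(int(q[0]),int(q[1])),0,(255,0,255),-1)
cv2.imwrite("pics/w3.png",im[130:330,200:420].repeat(2,0).repeat(2,1))
E
```

```text
t: 11.08
tool_pos: [428.2, 130.2, 169.5]
tool_rot: [-180.0, -0.0, -179.9]
force: [-0.3, -1.0, -2.0]
gripper_width: 36.3
finger_force: 51.1
t: 11.82
tool_pos: [397.3, 246.4, 170.0]
tool_rot: [-180.0, -0.0, 179.9]
force: [1.5, 0.3, -1.6]
gripper_width: 36.0
finger_force: 51.2
t: 12.82
tool_pos: [397.2, 247.6, 29.0]
tool_rot: [180.0, 0.0, 180.0]
force: [-1.0, -0.4, 0.4]
gripper_width: 59.9
finger_force: 0.0
t: 13.58
tool_pos: [397.7, 248.1, 171.7]
tool_rot: [179.9, 0.2, -180.0]
force: [0.2, 0.1, -1.0]
gripper_width: 59.7
finger_force: 0.0
[397.08567677 247.68883563 170.25262321]
```

View pics/w3.png

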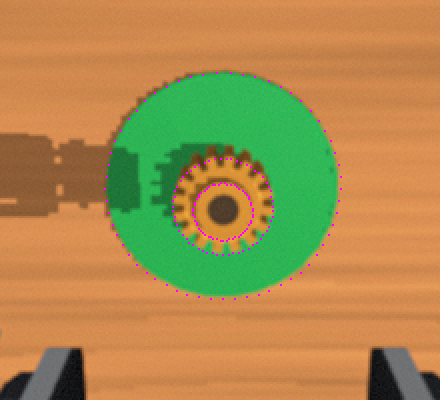

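The gear lies centred on the green plate (crop about (223,208), on the predicted circles). Canister next.

```bash
python3 -m inch '{"fingers":[74,74,74,74],"xyz":[[-0.35,-0.07,0],[-0.7,-0.139,0],[-0.716,-0.139,0],[-0.716,-0.139,0]],"yaw":[0,0,0,0]}'
python3 -m inch '{"fingers":[74,74,74,74,74],"xyz":[[-0.35,-0.07,0],[-0.7,-0.139,0],[-0.716,-0.139,0],[-0.716,-0.139,0],[-0.716,-0.139,0]],"yaw":[0,0,0,0,0]}'
python3 - <<'E'
from rig import cams,arm;from h import *
c=cams.calibration("wrist");im=cams.grab_frame("wrist");print(arm.state()['tool_pos'])
for z,g in((78,23),(6,48)):
    t=np.linspace(0,6.28,60)
    for q in pj(c,np.c_[(611.6 if g<40 else 616.2)+g*np.cos(t),(205.8 if g<40 else 202.5)+g*np.sin(t),0*t+z]): cv2.circle(im,(int(q[0]),int(q[1])),0,(255,0,255),-1)
cv2.imwrite("pics/w4.png",im[130:330,200:420].repeat(2,0).repeat(2,1))
E
```

```text
t: 14.12
tool_pos: [503.4, 226.4, 168.7]
tool_rot: [-179.9, -0.1, 180.0]
force: [-0.7, 0.5, -0.2]
gripper_width: 73.8
finger_force: 0.0
t: 14.75
tool_pos: [610.3, 206.5, 170.4]
tool_rot: [180.0, -0.0, -179.9]
force: [-0.1, -0.2, -0.2]
gripper_width: 73.9
finger_force: 0.0
[610.55714642 206.43770067 170.57931085]
```

View pics/w4.png

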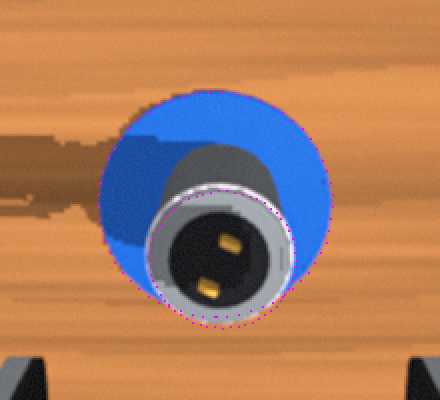

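Canister rim sits within about 1 mm of the prediction (crop centre about (220,255)). Grip, carry to red.

```bash
python3 -m inch '{"fingers":[74,74,74,74,74,35,35,35],"xyz":[[0,0,0.3],[0,0,0.6],[0,0,0.813],[0,0,0.813],[0,0,0.813],[0,0,0.813],[0,0,0.813],[0,0,0.813]],"yaw":[0,0,0,0,0,0,0,0]}' 45
python3 -m inch '{"fingers":[30,30,30,30,30,30,30],"xyz":[[0,0,0],[0,0,0],[0,0,-0.15],[0,0,-0.4],[0,0,-0.7],[0,0,-0.813],[0,0,-0.813]],"yaw":[0,0,0,0,0,0,0]}'
python3 -m inch '{"fingers":[30,30,30,30,30,30],"xyz":[[0.1,-0.13,0],[0.25,-0.33,0],[0.4,-0.53,0],[0.488,-0.641,0],[0.488,-0.641,0],[0.488,-0.641,0]],"yaw":[0,0,0,0,0,0]}'
python3 -m inch '{"fingers":[30,30,30,30,30,30,30],"xyz":[[0.1,-0.13,0],[0.25,-0.33,0],[0.4,-0.53,0],[0.488,-0.641,0],[0.488,-0.641,0],[0.488,-0.641,0],[0.488,-0.641,0]],"yaw":[0,0,0,0,0,0,0]}'
```

```text
t: 15.8
tool_pos: [612.4, 206.1, 49.8]
tool_rot: [180.0, 0.1, -180.0]
force: [-2.2, -0.5, 10.1]
gripper_width: 45.5
finger_force: 44.8
t: 16.68
tool_pos: [612.5, 206.1, 171.8]
tool_rot: [179.9, 0.2, -180.0]
force: [0.7, -0.1, -2.4]
gripper_width: 45.2
finger_force: 46.3
t: 17.42
tool_pos: [538.5, 110.0, 169.5]
tool_rot: [180.0, -0.0, -180.0]
force: [0.1, -0.4, -1.4]
gripper_width: 45.1
finger_force: 46.4
t: 18.3
tool_pos: [465.8, 14.1, 170.0]
tool_rot: [180.0, 0.0, -179.9]
force: [0.7, 0.3, -2.2]
gripper_width: 45.2
finger_force: 46.5
```

```bash
python3 -m inch '{"fingers":[30,30,30,30,30,30,74,74],"xyz":[[0,0,0.25],[0,0,0.5],[0,0,0.7],[0,0,0.775],[0,0,0.809],[0,0,0.809],[0,0,0.809],[0,0,0.809]],"yaw":[0,0,0,0,0,0,0,0]}'
python3 -m inch '{"fingers":[74,74,74,74,74,74],"xyz":[[0,0,0],[0,0,-0.1],[0,0,-0.4],[0,0,-0.7],[0,0,-0.809],[0,0,-0.809]],"yaw":[0,0,0,0,0,0]}'
python3 -m inch '{"fingers":[80,80,80,80],"xyz":[[-0.2,-0.35,0],[-0.377,-0.661,0],[-0.377,-0.661,0],[-0.377,-0.661,0]],"yaw":[0,0,0,0]}'
python3 -m inch '{"fingers":[80,80,80,80,80],"xyz":[[-0.2,-0.35,0],[-0.377,-0.661,0],[-0.377,-0.661,0],[-0.377,-0.661,0],[-0.377,-0.661,0]],"yaw":[0,0,0,0,0]}'
python3 - <<'E'
from rig import cams,arm;from h import *
c=cams.calibration("wrist");im=cams.grab_frame("wrist");print(arm.state()['tool_pos'])
def ring(im,c,x,y,z,g):
    t=np.linspace(0,6.28,60)
    for q in pj(c,np.c_[x+g*np.cos(t),y+g*np.sin(t),0*t+z]): cv2.circle(im,(int(q[0]),int(q[1])),0,(255,0,255),-1)
ring(im,c,577.5,-177,6,48);ring(im,c,578.5,-184.8,28,29);ring(im,c,578.5,-184.8,34,11)
a=im[130:330,200:420].repeat(2,0).repeat(2,1)
c=cams.calibration("side");im=cams.grab_frame("side")
ring(im,c,464.3,13.4,6,48);ring(im,c,464.3,13.4,78,23)
b=im[150:290,270:420];b=cv2.resize(b,(400,400))
cv2.imwrite("pics/w5.png",np.hstack([a,b]))
E
```

```text
t: 19.3
tool_pos: [465.8, 13.6, 49.2]
tool_rot: [180.0, 0.1, -180.0]
force: [-0.3, -0.6, -0.1]
gripper_width: 73.8
finger_force: 0.0
t: 20.05
tool_pos: [466.0, 13.5, 171.0]
tool_rot: [180.0, 0.1, -180.0]
force: [-0.2, 1.2, -0.9]
gripper_width: 74.0
finger_force: 0.0
t: 20.55
tool_pos: [521.1, -85.4, 168.8]
tool_rot: [180.0, -0.1, 180.0]
force: [-0.3, -0.5, 0.3]
gripper_width: 80.1
finger_force: 0.0
t: 21.18
tool_pos: [578.0, -183.4, 170.2]
tool_rot: [180.0, -0.0, -179.9]
force: [0.2, 0.5, -0.0]
gripper_width: 80.1
finger_force: 0.0
[ 578.08397152 -183.51602501  170.31011823]
```

View pics/w5.png

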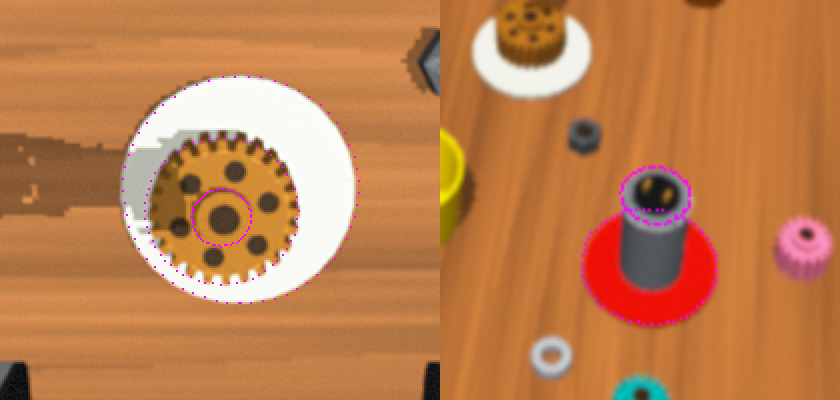

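Left: large gear is on the predicted rings (crop about (223,215)). Right: canister upright and centred on red (655,250). Moving the large gear.

```bash
python3 -m inch '{"fingers":[80,80,80,80,80,50,50,50],"xyz":[[0,0,0.3],[0,0,0.6],[0,0,0.85],[0,0,0.947],[0,0,0.947],[0,0,0.947],[0,0,0.947],[0,0,0.947]],"yaw":[0,0,0,0,0,0,0,0]}' 70
python3 -m inch '{"fingers":[45,45,45,45,45,45,45],"xyz":[[0,0,0],[0,0,0],[0,0,-0.2],[0,0,-0.5],[0,0,-0.8],[0,0,-0.947],[0,0,-0.947]],"yaw":[0,0,0,0,0,0,0]}'
python3 -m inch '{"fingers":[45,45,45,45,45,45],"xyz":[[0,0.15,0],[-0.03,0.4,0],[-0.06,0.65,0],[-0.083,0.861,0],[-0.083,0.861,0],[-0.083,0.861,0]],"yaw":[0,0,0,0,0,0]}'
python3 -m inch '{"fingers":[45,45,45,45,45,45],"xyz":[[0,0.15,0],[-0.03,0.4,0],[-0.06,0.65,0],[-0.083,0.861,0],[-0.083,0.861,0],[-0.083,0.861,0]],"yaw":[0,0,0,0,0,0]}'
python3 -m inch '{"fingers":[45,45,45,45,45,45,45],"xyz":[[0,0.15,0],[-0.03,0.4,0],[-0.06,0.65,0],[-0.083,0.861,0],[-0.083,0.861,0],[-0.083,0.861,0],[-0.083,0.861,0]],"yaw":[0,0,0,0,0,0,0]}'
```

```text
t: 22.28
tool_pos: [579.5, -185.0, 30.3]
tool_rot: [-180.0, 0.2, -180.0]
force: [-4.6, 3.6, 14.0]
gripper_width: 55.9
finger_force: 71.8
t: 23.15
tool_pos: [579.5, -185.1, 172.4]
tool_rot: [-179.9, 0.2, -180.0]
force: [0.6, 0.3, -3.7]
gripper_width: 55.3
finger_force: 76.3
t: 23.9
tool_pos: [590.3, -55.4, 169.2]
tool_rot: [-180.0, -0.1, -180.0]
force: [0.8, -0.7, -3.8]
gripper_width: 55.2
finger_force: 76.3
t: 24.65
tool_pos: [603.1, 72.6, 169.7]
tool_rot: [-180.0, -0.0, 180.0]
force: [0.1, -0.8, -3.7]
gripper_width: 55.0
finger_force: 76.3
t: 25.52
tool_pos: [615.7, 201.8, 170.1]
tool_rot: [-180.0, -0.0, 179.9]
force: [0.8, -0.0, -2.6]
gripper_width: 55.3
finger_force: 76.3
```

```bash
python3 -m inch '{"fingers":[45,45,45,45,45,45,80,80],"xyz":[[0,0,0.3],[0,0,0.55],[0,0,0.75],[0,0,0.88],[0,0,0.943],[0,0,0.943],[0,0,0.943],[0,0,0.943]],"yaw":[0,0,0,0,0,0,0,0]}'
python3 -m inch '{"fingers":[80,80,80,80,80,80],"xyz":[[0,0,0],[0,0,-0.1],[0,0,-0.4],[0,0,-0.8],[0,0,-0.943],[0,0,-0.943]],"yaw":[0,0,0,0,0,0]}'
python3 -m inch '{"fingers":[60,60,60,60],"xyz":[[0.35,0.07,0],[0.7,0.15,0],[0.73,0.15,0],[0.73,0.15,0]],"yaw":[0,0,0,0]}'
python3 -m inch '{"fingers":[60,60,60,60,60,60],"xyz":[[0.35,0.07,0],[0.7,0.15,0],[0.73,0.15,0],[0.73,0.15,0],[0.73,0.15,0],[0.73,0.15,0]],"yaw":[0,0,0,0,0,0]}'
python3 -m inch '{"fingers":[60,60,60,60,60,30,30,30],"xyz":[[0,0,0.3],[0,0,0.6],[0,0,0.85],[0,0,0.947],[0,0,0.947],[0,0,0.947],[0,0,0.947],[0,0,0.947]],"yaw":[0,0,0,0,0,0,0,0]}' 50
python3 -m inch '{"fingers":[25,25,25,25,25,25,25],"xyz":[[0,0,0],[0,0,0],[0,0,-0.2],[0,0,-0.5],[0,0,-0.8],[0,0,-0.947],[0,0,-0.947]],"yaw":[0,0,0,0,0,0,0]}'
```

```text
t: 26.52
tool_pos: [616.2, 202.5, 29.2]
tool_rot: [180.0, 0.1, 180.0]
force: [0.4, 0.7, 1.1]
gripper_width: 80.1
finger_force: 0.0
t: 27.28
tool_pos: [616.8, 203.1, 173.0]
tool_rot: [179.9, 0.2, -180.0]
force: [0.6, -0.6, -0.9]
gripper_width: 80.4
finger_force: 0.0
t: 27.78
tool_pos: [506.1, 225.2, 170.0]
tool_rot: [-180.0, 0.0, -180.0]
force: [0.6, 0.6, -0.8]
gripper_width: 59.8
finger_force: 0.0
t: 28.52
tool_pos: [397.6, 247.5, 169.8]
tool_rot: [-180.0, -0.0, 180.0]
force: [-0.7, -0.2, -0.5]
gripper_width: 60.0
finger_force: 0.0
t: 29.52
tool_pos: [397.7, 248.3, 29.6]
tool_rot: [179.9, 0.1, -180.0]
force: [-2.1, -1.7, 8.4]
gripper_width: 36.3
finger_force: 49.0
t: 30.4
tool_pos: [397.8, 248.4, 172.3]
tool_rot: [179.9, 0.2, -180.0]
force: [0.4, -0.0, -2.5]
gripper_width: 35.9
finger_force: 51.0
```

```bash
python3 -m inch '{"fingers":[25,25,25,25,25,25],"xyz":[[-0.07,-0.17,0],[-0.18,-0.42,0],[-0.3,-0.7,0],[-0.4,-0.944,0],[-0.4,-0.944,0],[-0.4,-0.944,0]],"yaw":[0,0,0,0,0,0]}'
python3 -m inch '{"fingers":[25,25,25,25,25,25],"xyz":[[-0.07,-0.17,0],[-0.18,-0.42,0],[-0.3,-0.7,0],[-0.4,-0.944,0],[-0.4,-0.944,0],[-0.4,-0.944,0]],"yaw":[0,0,0,0,0,0]}'
python3 -m inch '{"fingers":[25,25,25,25,25,25,25],"xyz":[[-0.07,-0.17,0],[-0.18,-0.42,0],[-0.3,-0.7,0],[-0.4,-0.944,0],[-0.4,-0.944,0],[-0.4,-0.944,0],[-0.4,-0.944,0]],"yaw":[0,0,0,0,0,0,0]}'
python3 -m inch '{"fingers":[25,25,25,25,25,25,60,60],"xyz":[[0,0,0.3],[0,0,0.55],[0,0,0.75],[0,0,0.88],[0,0,0.943],[0,0,0.943],[0,0,0.943],[0,0,0.943]],"yaw":[0,0,0,0,0,0,0,0]}'
python3 -m inch '{"fingers":[60,60,60,60,60,60],"xyz":[[0,0,0],[0,0,-0.1],[0,0,-0.4],[0,0,-0.8],[0,0,-1],[0,0,-1]],"yaw":[0,0,0,0,0,0]}'
python3 -m inch '{"fingers":[60,60,60,60,60,60],"xyz":[[0.4,0,0],[0.8,0,-0.5],[1,0,-0.8],[1,0,-0.8],[1,0,-0.8],[1,0,-0.8]],"yaw":[0,0,0,0,0,0]}'
python3 - <<'E'
from rig import cams,arm;from h import *
def ring(im,c,x,y,z,g):
    t=np.linspace(0,6.28,60)
    for q in pj(c,np.c_[x+g*np.cos(t),y+g*np.sin(t),0*t+z]): cv2.circle(im,(int(q[0]),int(q[1])),0,(255,0,255),-1)
o=[]
for n,s in(("scene",(190,200,470,350)),("side",(225,100,425,400))):
    c=cams.calibration(n);im=cams.grab_frame(n)
    for x,y,z,g in((464.3,13.4,78,23),(616.2,202.5,28,29),(577.6,-177,28,19)): ring(im,c,x,y,z,g)
    a=im[s[1]:s[3],s[0]:s[2]];o.append(cv2.resize(a,(int(a.shape[1]*450/a.shape[0]) if n=="side" else 500,450)))
cv2.imwrite("pics/end.png",np.hstack(o))
E
```

```text
t: 31.15
tool_pos: [456.3, 106.1, 169.4]
tool_rot: [-180.0, -0.1, 180.0]
force: [-0.1, -0.6, -2.0]
gripper_width: 36.1
finger_force: 51.1
t: 31.9
tool_pos: [516.4, -34.5, 169.7]
tool_rot: [180.0, -0.0, -179.9]
force: [0.7, 0.1, -2.6]
gripper_width: 35.9
finger_force: 51.1
t: 32.78
tool_pos: [576.6, -175.7, 170.2]
tool_rot: [180.0, -0.0, -179.9]
force: [1.1, 0.5, -1.9]
gripper_width: 36.3
finger_force: 51.2
t: 33.78
tool_pos: [577.1, -177.0, 29.1]
tool_rot: [-180.0, 0.0, -180.0]
force: [0.2, -0.4, 0.5]
gripper_width: 59.7
finger_force: 0.0
t: 34.52
tool_pos: [578.1, -177.6, 182.3]
tool_rot: [-179.9, 0.3, -180.0]
force: [0.4, 0.2, -1.1]
gripper_width: 59.9
finger_force: 0.0
t: 35.28
tool_pos: [426.8, -177.0, 297.5]
tool_rot: [180.0, -0.1, -180.0]
force: [-0.4, -0.1, -0.2]
gripper_width: 59.9
finger_force: 0.0
```

View pics/end.png

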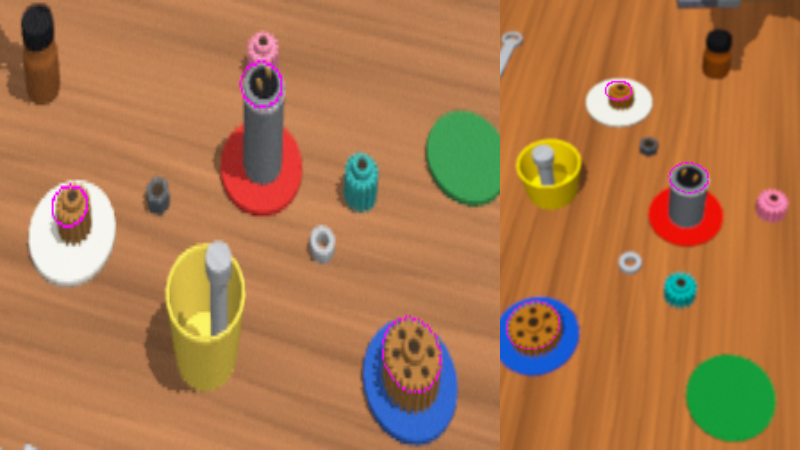

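The final picture shows every part centred and upright: small gear on white (72,213), canister on red (263,125), large gear on blue (411,362). The pin is in the cup (215,285), the green plate is empty and the jar is untouched.

```bash
python3 -c "
from rig import arm;print(arm.close_job())"
```

```text
the job is handed in; nothing more can be done
None
```

The job is handed in at about 35 s of the 138 s allowed (no verdict was returned): in the last camera check the pin is in the cup head up, the large gear on blue, the small gear on white and the canister on red, with the green plate empty and the jar untouched.

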